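# Set the filled preserving jars on their cork mats

## Robot

A 6-joint arm with a two-finger parallel gripper is mounted at the origin on the work surface. World frame = base frame: x ahead of the robot, y to its left, z up, the work surface at z = 0. Lengths are in m, angles in rad, forces in N, time in s.
With the tool pointing down it reaches from about 0.25 to 0.775 m from the base axis. Payload 4 kg.
Tool frame: the origin (TCP) lies midway between the tips of the shut fingers; the grasp point (between the pads) lies 19 mm behind it (robot.hold_point_z is the distance from the TCP to the grasp point, in m); z points along the fingers, y is the line along which they close (so a half turn about z gives the same grasp; the last joint's range is limited). The gripper opens to 94 mm and grips with 3 to 60 N. Pads are 16 mm wide; open, the fingers measure 119 mm over their backs; the gripper's body (75 mm by 177 mm) begins 78 mm behind the grasp point.
Start: joints at [-1.418, 0.087, 1.371, -0, 1.684, -0.103], TCP at [0.139, -0.532, 0.206] pointing down, gripper open.
Joint ranges: [-3.1, 3.1], [-0.76, 2.03], [0.27, 2.55], [-1.08, 4.22], [0.17, 2.65], [-2.57, 2.57]. Speed limits (rad/s): [2.79, 2.79, 3.14, 3.14, 3.14, 3.14].

## Interface

Orientations are given as [roll, pitch, yaw] about the fixed x, y, z axes, in that order (R = Rz(yaw) Ry(pitch) Rx(roll)).
In Python, from bench import readout, imaging, robot gives the robot as it stands.
- The arm moves only by the tool carry_out, never from a script. Its argument "motion" is text: rows parted by semicolons, each of 7 numbers parted by spaces: the shift along the tool's x, y, z each as a share of 200 mm, from -1 to 1, then the turn, a rotation vector about the tool's x, y, z each as a share of 120 degrees, from -1 to 1, then the opening, from 0 (shut) to 1 (fully open). A call has 1 to 12 rows; each row shifts and turns the commanded pose from where the row before left it, along the tool's axes as they then stand; what a row does not reach is not made up. A row lasts 1/8 s, in which the tool goes at most 62.5 mm and 10.7 degrees, less where a joint would pass 70% of its speed; a pose out of reach is approached as far as the arm can. A call with a number of a shift or a turn outside -1 to 1 is refused whole. A call with a gripper value outside its range is refused whole. The fingers move at their own pace and stop on an object; the grip force is fixed at half the most. Time passes only in rows, so rows that do not move let the fingers close. It gives the time, the measured TCP pose, the force, the opening and the grip force at its end, in the units of the state.
- readout.get_obs(): the state, without advancing time (a new reading comes with each control period).
- imaging.snapshot(name): name is "side" or "top"; returns a dict with "pixels" (420x560x3 uint8, red, green, blue), "fx", "fy", "cx", "cy" (pixels), "R" (3x3) and "t" (3): a world point X has camera coordinates R X + t. Camera axes: x right, y down, z forward; pixel columns grow to the right and rows downward; lengths in m; the calibration is good to about 2 mm. A picture is of the moment at which its call begins. There is no depth.
- robot.close_job(): hands the job in; it is judged then, once.
The state is a dict: "time": time; "joint_positions": joint angles; "qvel": joint speeds; "joint_torque": joint torques, N m; "tool_pos": TCP position; "ee_rot": TCP orientation; "wrist_force": force on the tool from outside, world axes, zero at the start; "wrist_torque": the same for the moment, N m; "width": finger opening in m; "finger_force": force on a finger pad.
Only numpy, scipy, OpenCV 4.12 (cv2) and the standard library are available. Lean on these libraries where they do the work, as an engineer would, in place of code of your own. Each camera call takes 0.05 s, during which the arm holds its last target. There are 200 camera calls.

## Task

Set each of the four filled jars down on the cork mat cut to its shape and size: big round, small round, square and oblong. Each must end standing upright and centred on its own mat, wholly within the mat's outline, the square and the oblong jar turned so that their sides run parallel to the mat's. Set the glass down gently, never tipping or dropping a jar, leave the mug and the funnel where they are, and let go of everything.

Things in the scene. Friction and masses are not known exactly. Their poses are not given: they have to be found in the camera images.
- big_round_jar: glass jar of dark red preserve with a flat steel lid as wide as the jar, round, the larger of the two round ones: 64 mm in diameter (65 mm over the lid's trim), 98 mm tall, straight sides; loose, upright, 0.13 to 0.51 kg. Origin: centre of its underside, z up; the yaw means nothing. Can be gripped across its diameter in any direction.
- small_round_jar: glass jar of dark red preserve with a flat steel lid as wide as the jar, round, the smaller of the two round ones: 46 mm in diameter (47 mm over the lid's trim), 74 mm tall, straight sides; loose, upright, 0.13 to 0.51 kg. Origin: centre of its underside, z up; the yaw means nothing. Can be gripped across its diameter in any direction.
- square_jar: glass jar of dark red preserve with a narrower round steel lid, square: 58 mm by 58 mm, the straight glass sides 74 mm tall, then the lid, 50 mm across, 16 mm high; 90 mm tall in all; loose, upright, 0.13 to 0.51 kg. Origin: centre of its underside, z up; x and y are parallel to its sides (a quarter turn looks the same). Can be gripped across two facing glass sides, below the lid.
- long_jar: glass jar of dark red preserve with a flat rectangular steel lid as large as the jar, oblong: 96 mm long, 54 mm wide, 67 mm tall, straight sides; loose, upright, 0.13 to 0.51 kg. Origin: centre of its underside, z up; x along its length, y across its width (a half turn looks the same). Can be gripped across its 54 mm width, that is, with the fingers closing along its y.
- big_round_mat: flat cork mat, round, the larger of the two round ones: 84 mm in diameter, 6 mm thick, fixed flat on the counter. Origin: centre of its underside, so its top is 6 mm above; z up; the yaw means nothing. Its outline is the jar's base with a 10 mm margin all round (big round jar).
- small_round_mat: flat cork mat, round, the smaller of the two round ones: 66 mm in diameter, 6 mm thick, fixed flat on the counter. Origin: centre of its underside, so its top is 6 mm above; z up; the yaw means nothing. Its outline is the jar's base with a 10 mm margin all round (small round jar).
- square_mat: flat cork mat, square: 78 mm by 78 mm, 6 mm thick, fixed flat on the counter. Origin: centre of its underside, so its top is 6 mm above; z up; x and y are parallel to its sides (a quarter turn looks the same). Its outline is the jar's base with a 10 mm margin all round (square jar).
- long_mat: flat cork mat, oblong: 116 mm by 74 mm, 6 mm thick, fixed flat on the counter. Origin: centre of its underside, so its top is 6 mm above; z up; x along its length, y across its width (a half turn looks the same). Its outline is the jar's base with a 10 mm margin all round (oblong jar).
- mug: bystander, not to be disturbed: empty white ceramic mug, 72 mm in diameter, 80 mm tall, its handle reaching out to about 65 mm from the axis on its +y side; it stands among the jars and mats. Origin: centre of its underside, z up.
- funnel: bystander, not to be disturbed: steel canning funnel standing on its spout, 96 mm across its rim at the top, 54 mm at the foot, 68 mm tall; it stands at the far side, beyond the rest. Origin: centre of its underside, z up.
Not all that is in view belongs to the job. What is shaped like the long_jar but orange or pink is not meant.

How it is judged:
By the outcome, as a careful person would: the job done as asked, in the order asked, and still so for the second after the job is handed in, with the robot touching nothing.
It also fails if it takes over 125 s, if anything falls off the work surface, if the arm or the gripper's body presses on something with over 40 N, if the wrist force passes 120 N, or if a joint passes its speed limit or range.

## Working session

There is one attempt and no reset: what is moved stays moved. The work goes in short steps, Python scripts to look and compute and a tool call to move; the robot and the scene stay as the last step left them, time stands still between calls to the robot, and variables do not carry over. Pictures are saved under pics/ and viewed, at most 14 in all, crops included, and the job is handed in when it is done.

Besides the shell and the picture viewer there is one more tool, called after "Call:" as name(argument=value, ...) on one line, values as JSON. carry_out: Moves the arm, as the interface text tells. Its arguments: {"type":"object","properties":{"motion":{"type":"string"}},"required":["motion"]}

```bash
mkdir -p pics; python3 - <<'E'
from bench import readout, imaging, robot
import cv2,pickle
for n in("top","side"):
    s=imaging.snapshot(n); pickle.dump(s,open(n+".pkl","wb"))
    cv2.imwrite(f"pics/{n}0.png",cv2.resize(s["pixels"][:,:,::-1],None,fx=1.42,fy=1.42,interpolation=cv2.INTER_CUBIC))
    print({k:v for k,v in s.items() if k!="pixels"})
print(readout.get_obs(),robot.hold_point_z)
E
```

```text
{'fx': 510.15490947474126, 'fy': 510.15490947474126, 'cx': 280.8803386659475, 'cy': 210.31936693867172, 'R': array([[-0.01982123, -0.99979028, -0.00514918],
       [-0.995654  ,  0.02020744, -0.09091075],
       [ 0.09099574,  0.00332484, -0.99584573]]), 't': array([-0.04755732,  0.58535855,  1.26296362])}
{'fx': 422.6325069758012, 'fy': 422.6325069758012, 'cx': 280.74236996079924, 'cy': 213.4703470383091, 'R': array([[-0.91417132, -0.40499748, -0.0163657 ],
       [-0.18095582,  0.44392183, -0.87760378],
       [ 0.36269241, -0.79931874, -0.47910726]]), 't': array([0.48889063, 0.17193515, 1.02033887])}
{'time': 0.1, 'joint_positions': array([-1.41809100e+00,  8.78518410e-02,  1.37207128e+00, -1.92129985e-05,
        1.68361808e+00, -1.03073657e-01]), 'qvel': array([ 0.00018228, -0.00404176, -0.00319794, -0.00062329,  0.00021001,
       -0.00080852]), 'joint_torque': array([ 2.46904041e-03, -3.41252053e+01, -3.03299689e+01,  7.20861135e-02,
        3.04131838e-02, -9.79441893e-05]), 'tool_pos': array([ 0.13907713, -0.5316157 ,  0.20445338]), 'ee_rot': array([-3.13965249e+00, -1.81493850e-04,  2.55776663e-01]), 'wrist_force': array([ 0.90358265, -0.50309631, -0.37472106]), 'wrist_torque': array([ 0.00275888, -0.0233974 ,  0.03053599]), 'finger_force': 0.0, 'width': 0.09402533799729376} 0.0188
```

View pics/top0.png

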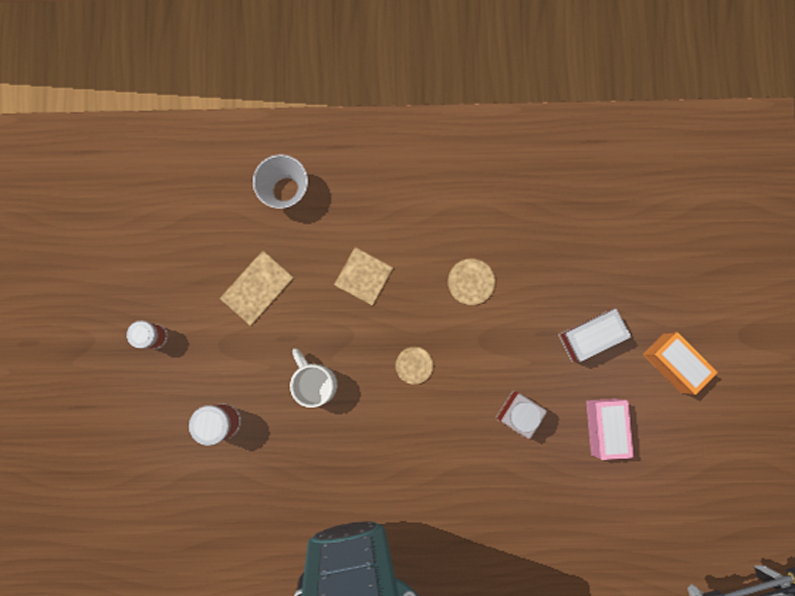

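View pics/side0.png

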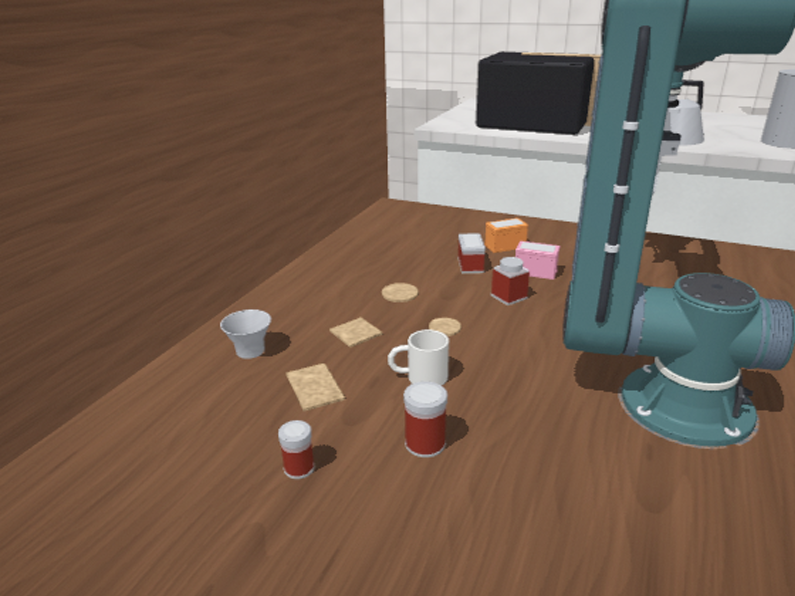

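The top view (795 px wide) shows:
- **Jars:** big round at (212,425), small round at (145,334), square at (523,415), long at (596,336).
- **Mats:** long at (257,288), square at (364,276), big round at (471,282), small round at (414,366).
- **Bystanders:** mug at (313,385), funnel at (280,182). The orange and pink boxes are decoys.

The side view agrees. Next I'll fit the silhouettes.

```bash
cat > fit.py <<'E'
import numpy as np,cv2,pickle
from scipy.optimize import minimize
S=1.42
def proj(s,P):
    c=P@s["R"].T+s["t"]; return np.c_[s["fx"]*c[:,0]/c[:,2]+s["cx"],s["fy"]*c[:,1]/c[:,2]+s["cy"]]
def ray(s,u,v,z):
    d=s["R"].T@np.array([(u-s["cx"])/s["fx"],(v-s["cy"])/s["fy"],1]); o=-s["R"].T@s["t"]
    return (o+d*(z-o[2])/d[2])[:2]
def circ(d): a=np.linspace(0,2*np.pi,60,endpoint=False); return d/2*np.c_[np.cos(a),np.sin(a)]
def rect(l,w): return np.array([[l,w],[-l,w],[-l,-w],[l,-w]])/2
# layers: (outline, z0, z1), guess px in top0.png, yaw guess
O={"big_round_jar":([(circ(.0645),0,.098)],(212,425),.098,0),"small_round_jar":([(circ(.0465),0,.074)],(142,334),.074,0),
"square_jar":([(rect(.058,.058),0,.074),(circ(.05),.074,.09)],(525,417),.09,.5),"long_jar":([(rect(.096,.054),0,.067)],(599,335),.067,-1.1),
"big_round_mat":([(circ(.084),0,.006)],(471,282),0,0),"small_round_mat":([(circ(.066),0,.006)],(414,366),0,0),
"square_mat":([(rect(.078,.078),0,.006)],(364,276),0,.5),"long_mat":([(rect(.116,.074),0,.006)],(257,288),0,-.7)}
def sil(s,layers,x,y,a,k=4):
    m=np.zeros((420*k,560*k),np.uint8); c,n=np.cos(a),np.sin(a)
    for o,z0,z1 in layers:
        q=o@np.array([[c,n],[-n,c]])+[x,y]
        P=proj(s,np.r_[np.c_[q,np.full(len(q),z0)],np.c_[q,np.full(len(q),z1)]])
        h=cv2.convexHull(((P+.5)*k*16-8).round().astype(np.int32)); cv2.fillConvexPoly(m,h,1,shift=4)
    return m
def mask(s,mat):
    h=cv2.cvtColor(s["pixels"],cv2.COLOR_RGB2HSV).astype(int); H,Sa,V=h[...,0],h[...,1],h[...,2]
    if mat: return ((V>140)&(H>13)&(H<28)&(Sa>60)).astype(np.uint8)
    return (((Sa<60)&(V>90))|(((H<6)|(H>174))&(Sa>130))).astype(np.uint8)
def fit(s,name,g=None):
    L,px,z,a=O[name]
    x,y=ray(s,px[0]/S,px[1]/S,z) if g is None else g[:2]
    if g is not None: a=g[2]
    m=mask(s,"mat" in name); roi=cv2.dilate(cv2.resize(sil(s,L,x,y,a),(560,420),interpolation=cv2.INTER_AREA),np.ones((13,13)))
    r=np.where(sil(s,L,x,y,a,1)>0); r=np.s_[max(r[0].min()-8,0):r[0].max()+9,max(r[1].min()-8,0):r[1].max()+9]
    mm=cv2.medianBlur(m,3)[r].astype(float)
    def c(p):
        w=cv2.resize(sil(s,L,p[0]/100,p[1]/100,p[2]).astype(np.float32),(560,420),interpolation=cv2.INTER_AREA)[r]
        return ((w-mm)**2).sum()/mm.sum()
    best=None
    for da in ([0] if "round" in name else [-.3,-.1,.1,.3]):
        p0=np.array([x*100,y*100,a+da]); r_=minimize(c,p0,method="Nelder-Mead",options=dict(initial_simplex=p0+np.array([[0,0,0],[.6,0,0],[0,.6,0],[0,0,.15]]),xatol=.005,fatol=1e-5))
        if best is None or r_.fun<best.fun: best=r_
    return np.r_[best.x[:2]/100,best.x[2],best.fun]
E
python3 - <<'E'
from fit import *
T,D=[pickle.load(open(n+".pkl","rb")) for n in("top","side")]
R={}
ov=T["pixels"].copy()
for n in O:
    R[n]=a=fit(T,n); b=fit(D,n,a); print(n,a.round(4),b.round(4))
    c=cv2.findContours(cv2.resize(sil(T,O[n][0],*a[:3]),None,fx=.5,fy=.5,interpolation=0),0,1)[0] ; R[n+"_c"]=c
ov=cv2.resize(ov[:,:,::-1],None,fx=2,fy=2)
for n in O: cv2.drawContours(ov,R[n+"_c"],-1,(0,255,0),1)
cv2.imwrite("pics/ov.png",ov[280:700,150:940])
for nm,px,z in(("mug",(313,385),.08),("funnel",(280,182),.068)): print(nm,ray(T,px[0]/S,px[1]/S,z))
E
```

```text
big_round_jar [0.3742 0.2625 0.0485 0.0732] [0.3748 0.2591 0.0423 0.1968]
small_round_jar [0.5292 0.3869 0.0907 0.3197] [0.5294 0.3853 0.1531 0.0757]
square_jar [ 0.3771 -0.2673  1.007   0.0723] [ 0.3788 -0.2661  0.805   0.1817]
long_jar [ 0.5117 -0.4011 -1.1302  0.0261] [ 0.5124 -0.3998 -1.1699  0.1647]
big_round_mat [ 0.616  -0.1899  0.1228  0.0176] [ 0.6183 -0.1906  0.2206  0.0346]
small_round_mat [ 0.4665 -0.083  -0.1069  0.0253] [ 0.4681 -0.0863 -0.0735  0.1407]
square_mat [0.6303 0.0057 1.0525 0.021 ] [0.633  0.0045 1.0619 0.0368]
long_mat [ 0.6127  0.2004 -0.737   0.0138] [ 0.6138  0.2003 -0.7362  0.0219]
mug [0.43596093 0.08837502]
funnel [0.78964584 0.14443342]
```

View pics/ov.png

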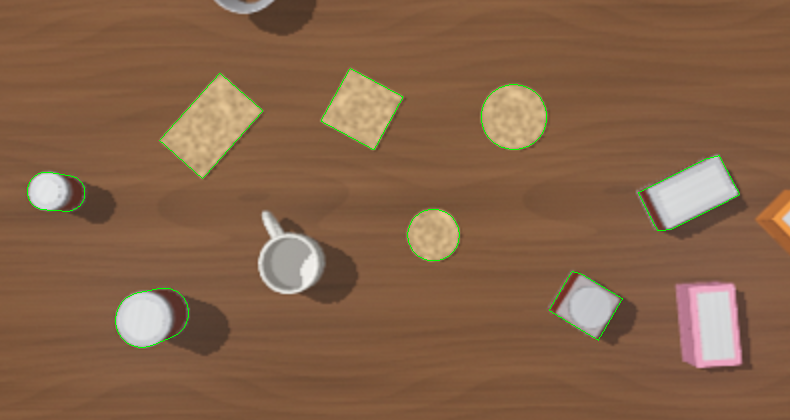

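The fits are good: top and side views agree to about 2 mm, and the outlines lie on the objects. I'll use the mean of the two where both fit well. Next is a helper that gives shifts in the move units.

```bash
cat > go.py <<'E'
import sys,numpy as np
from bench import readout
from scipy.spatial.transform import Rotation as Ro
# args: x,y,z[,yaw] per waypoint; yaw change happens before its shift
o=readout.get_obs(); p=o["tool_pos"]; R=Ro.from_euler("xyz",o["ee_rot"])
print("t",round(o["time"],2),p.round(4),o["ee_rot"].round(3),"w",round(o["width"],4))
for a in sys.argv[1:]:
    v=[float(k) for k in a.split(",")]
    if len(v)>3:
        T=Ro.from_euler("xyz",[np.pi,0,v[3]]); print(" turn",((R.inv()*T).as_rotvec()/np.radians(120)).round(4)); R=T
    print(" shift",(R.inv().apply(np.array(v[:3])-p)/.2).round(4)); p=np.array(v[:3])
E
python3 go.py .42,-.15,.20 .374,.261,.18 .374,.261,.037
```

```text
t 0.1 [ 0.1391 -0.5316  0.2045] [-3.14  -0.     0.256] w 0.094
 shift [ 1.8417 -1.4906  0.0255]
 shift [ 0.2974 -2.0461  0.104 ]
 shift [-1.00e-04  1.40e-03  7.15e-01]
```

Call:
carry_out(motion="0.184 -0.149 0 0 0 0 1;0.184 -0.149 0 0 0 0 1;0.184 -0.149 0 0 0 0 1;0.184 -0.149 0 0 0 0 1;0.184 -0.149 0 0 0 0 1;0.184 -0.149 0 0 0 0 1;0.184 -0.149 0 0 0 0 1;0.184 -0.149 0 0 0 0 1;0.184 -0.149 0 0 0 0 1;0.184 -0.149 0 0 0 0 1;0 0 0 0 0 0 1")

```text
time: 1.48
tool_pos: [0.4206, -0.1483, 0.2049]
ee_rot: [-3.14, 0.001, 0.261]
wrist_force: [0.4, -1.1, -0.4]
width: 0.094
finger_force: 0.0
```

Call:
carry_out(motion="0.03 -0.205 0 0 0 0 1;0.03 -0.205 0 0 0 0 1;0.03 -0.205 0 0 0 0 1;0.03 -0.205 0 0 0 0 1;0.03 -0.205 0 0 0 0 1;0.03 -0.205 0 0 0 0 1;0.03 -0.205 0 0 0 0 1;0.03 -0.205 0 0 0 0 1;0.03 -0.205 0 0 0 0 1;0.03 -0.205 0 0 0 0 1;0 0 0 0 0 0 1;0 0 0 0 0 0 1")

```text
time: 2.98
tool_pos: [0.3743, 0.2599, 0.2051]
ee_rot: [3.14, 0.001, 0.255]
wrist_force: [-0.0, 0.4, -0.3]
width: 0.0941
finger_force: 0.0
```

```bash
python3 go.py .374,.261,.15,0.256 .374,.261,.037
```

```text
t 2.98 [0.3743 0.2599 0.2051] [3.14e+00 1.00e-03 2.55e-01] w 0.0941
 turn [ 0.0006  0.0004 -0.0006]
 shift [-2.000e-04 -5.700e-03  2.755e-01]
 shift [ 0.    -0.     0.565]
```

Call:
carry_out(motion="0 -0.006 0.14 0 0 0 1;0 0 0.14 0 0 0 1;0 0 0.14 0 0 0 1;0 0 0.14 0 0 0 1;0 0 0.14 0 0 0 1;0 0 0.14 0 0 0 1;0 0 0 0 0 0 1;0 0 0 0 0 0 1")

```text
time: 3.98
tool_pos: [0.3748, 0.2618, 0.0386]
ee_rot: [-3.141, -0.002, 0.254]
wrist_force: [-0.3, 0.1, 1.0]
width: 0.0938
finger_force: 0.0
```

Call:
carry_out(motion="0 0 0 0 0 0 0.6;0 0 0 0 0 0 0.5;0 0 0 0 0 0 0.5;0 0 0 0 0 0 0.5;0 0 0 0 0 0 0.5;0 0 0 0 0 0 0.5;0 0 0 0 0 0 0.5;0 0 -0.02 0 0 0 0.5;0 0 -0.05 0 0 0 0.5;0 0 -0.1 0 0 0 0.5;0 0 0 0 0 0 0.5")

```text
time: 5.35
tool_pos: [0.3749, 0.2628, 0.0729]
ee_rot: [-3.141, -0.003, 0.256]
wrist_force: [-0.3, 0.8, -3.4]
width: 0.0639
finger_force: 30.0
```

```bash
python3 go.py .3749,.2628,.155 .617,-.190,.155 .617,-.190,.0455
```

```text
t 5.35 [0.3749 0.2628 0.0729] [-3.141e+00 -3.000e-03  2.560e-01] w 0.0639
 shift [ 1.200e-03 -4.000e-04 -4.105e-01]
 shift [5.9840e-01 2.4966e+00 7.0000e-04]
 shift [-1.900e-03  3.000e-04  5.475e-01]
```

Call:
carry_out(motion="0 0 -0.11 0 0 0 0.5;0 0 -0.15 0 0 0 0.5;0 0 -0.15 0 0 0 0.5;0.02 0.08 0 0 0 0 0.5;0.04 0.16 0 0 0 0 0.5;0.04 0.17 0 0 0 0 0.5;0.04 0.17 0 0 0 0 0.5;0.04 0.17 0 0 0 0 0.5;0.04 0.17 0 0 0 0 0.5;0.04 0.17 0 0 0 0 0.5;0.04 0.17 0 0 0 0 0.5;0.04 0.17 0 0 0 0 0.5")

```text
time: 6.85
tool_pos: [0.511, 0.0005, 0.1504]
ee_rot: [-3.141, 0.004, 0.255]
wrist_force: [0.2, -0.5, -4.9]
width: 0.0634
finger_force: 30.0
```

Call:
carry_out(motion="0.04 0.17 0 0 0 0 0.5;0.04 0.17 0 0 0 0 0.5;0.04 0.17 0 0 0 0 0.5;0.04 0.17 0 0 0 0 0.5;0.04 0.17 0 0 0 0 0.5;0.04 0.17 0 0 0 0 0.5;0.02 0.07 0 0 0 0 0.5;0 0 0 0 0 0 0.5;0 0 0 0 0 0 0.5")

```text
time: 7.98
tool_pos: [0.6167, -0.1939, 0.1528]
ee_rot: [-3.14, 0.001, 0.257]
wrist_force: [-0.3, -0.2, -4.9]
width: 0.0639
finger_force: 30.0
```

```bash
python3 go.py .617,-.190,.1,.256 .617,-.190,.0455
```

```text
t 7.97 [ 0.6167 -0.1939  0.1528] [-3.14e+00  1.00e-03  2.57e-01] w 0.0639
 turn [-0.0007  0.0006  0.0003]
 shift [ 0.0064 -0.0186  0.2639]
 shift [ 0.     -0.      0.2725]
```

Call:
carry_out(motion="0.006 -0.019 0.1 0 0 0 0.5;0 0 0.1 0 0 0 0.5;0 0 0.1 0 0 0 0.5;0 0 0.1 0 0 0 0.5;0 0 0.06 0 0 0 0.5;0 0 0.03 0 0 0 0.5;0 0 0 0 0 0 0.5;0 0 0 0 0 0 0.5")

```text
time: 8.98
tool_pos: [0.6183, -0.1913, 0.0565]
ee_rot: [3.14, -0.002, 0.256]
wrist_force: [-0.6, 0.2, -4.0]
width: 0.064
finger_force: 30.0
```

Call:
carry_out(motion="-0.005 -0.008 0.02 0 0 0 0.5;0 0 0.015 0 0 0 0.5;0 0 0.01 0 0 0 0.5;0 0 0.006 0 0 0 0.5;0 0 0 0 0 0 0.5;0 0 0 0 0 0 0.5")

```text
time: 9.72
tool_pos: [0.6163, -0.1897, 0.0454]
ee_rot: [3.141, -0.0, 0.256]
wrist_force: [0.1, -0.7, -4.5]
width: 0.0639
finger_force: 30.0
```

Call:
carry_out(motion="0 0 0.004 0 0 0 0.5;0 0 0 0 0 0 0.5;0 0 0 0 0 0 0.5")

```text
time: 10.1
tool_pos: [0.6162, -0.1897, 0.0445]
ee_rot: [3.141, 0.0, 0.256]
wrist_force: [0.0, -0.5, -3.4]
width: 0.0637
finger_force: 30.0
```

Call:
carry_out(motion="0 0 0.004 0 0 0 0.5;0 0 0 0 0 0 0.5;0 0 0 0 0 0 0.5")

```text
time: 10.48
tool_pos: [0.6164, -0.1897, 0.0439]
ee_rot: [3.141, -0.0, 0.256]
wrist_force: [-0.2, -0.0, -3.1]
width: 0.0638
finger_force: 30.0
```

Call:
carry_out(motion="0 0 0.004 0 0 0 0.5;0 0 0 0 0 0 0.5;0 0 0 0 0 0 0.5")

```text
time: 10.85
tool_pos: [0.6164, -0.1897, 0.0439]
ee_rot: [3.141, -0.001, 0.256]
wrist_force: [-3.0, 1.3, 4.0]
width: 0.0637
finger_force: 30.0
```

Contact felt. Release and rise.

Call:
carry_out(motion="0 0 0 0 0 0 0.75;0 0 0 0 0 0 0.85;0 0 0 0 0 0 1;0 0 0 0 0 0 1;0 0 0 0 0 0 1;0 0 -0.05 0 0 0 1;0 0 -0.15 0 0 0 1;0 0 -0.2 0 0 0 1;0 0 -0.2 0 0 0 1;0 0 -0.2 0 0 0 1;0 0 0 0 0 0 1")

```text
time: 12.22
tool_pos: [0.6183, -0.1905, 0.209]
ee_rot: [3.135, -0.009, 0.256]
wrist_force: [-0.1, -0.0, 0.5]
width: 0.0935
finger_force: 0.0
```

```bash
python3 go.py .529,.386,.2,.256 .529,.386,.026
```

```text
t 12.22 [ 0.6183 -0.1905  0.209 ] [ 3.135 -0.009  0.256] w 0.0935
 turn [ 0.0031 -0.0041 -0.0001]
 shift [ 0.2977 -2.9016  0.0452]
 shift [ 0.   -0.    0.87]
```

Call:
carry_out(motion="0.025 -0.12 0 0 0 0 1;0.025 -0.25 0 0 0 0 1;0.025 -0.25 0 0 0 0 1;0.025 -0.25 0 0 0 0 1;0.025 -0.25 0 0 0 0 1;0.025 -0.25 0 0 0 0 1;0.025 -0.25 0 0 0 0 1;0.025 -0.25 0 0 0 0 1;0.025 -0.25 0 0 0 0 1;0.025 -0.25 0 0 0 0 1;0.025 -0.25 0 0 0 0 1;0.025 -0.25 0 0 0 0 1")

```text
time: 13.72
tool_pos: [0.5262, 0.383, 0.2001]
ee_rot: [3.141, 0.005, 0.257]
wrist_force: [0.1, 0.6, -0.5]
width: 0.094
finger_force: 0.0
```

Call:
carry_out(motion="0 -0.03 0.1 0 0 0 1;0 0 0.1 0 0 0 1;0 0 0.1 0 0 0 1;0 0 0 0 0 0 1;0 0 0 0 0 0 1")

```text
time: 14.35
tool_pos: [0.5271, 0.3861, 0.1423]
ee_rot: [3.141, 0.001, 0.255]
wrist_force: [0.0, 0.6, 0.9]
width: 0.0937
finger_force: 0.0
```

```bash
python3 - <<'E'
from fit import *
from bench import imaging
s=imaging.snapshot("top"); d=imaging.snapshot("side")
print(fit(s,"big_round_jar",(.617,-.19,0)),fit(d,"big_round_jar",(.617,-.19,0)))
im=s["pixels"][:,:,::-1].copy()
for n,p in(("big_round_mat",(.617,-.19,0)),("big_round_jar",(.617,-.19,0))):
    cv2.imwrite("pics/b1.png",cv2.resize(np.hstack([im[150:250,280:410],d["pixels"][150:250,220:350,::-1]]),None,fx=3,fy=3))
E
python3 go.py .529,.386,.1,.256 .529,.386,.026
```

```text
[ 0.61884294 -0.19339076  0.13990514  0.11892222] [ 0.62358209 -0.20509714  0.19769903  0.05609843]
t 14.45 [0.5278 0.3866 0.1438] [-3.141e+00 -1.000e-03  2.550e-01] w 0.094
 turn [-0.0001 -0.0007 -0.0003]
 shift [0.0048 0.0043 0.2189]
 shift [ 0.   -0.    0.37]
```

View pics/b1.png

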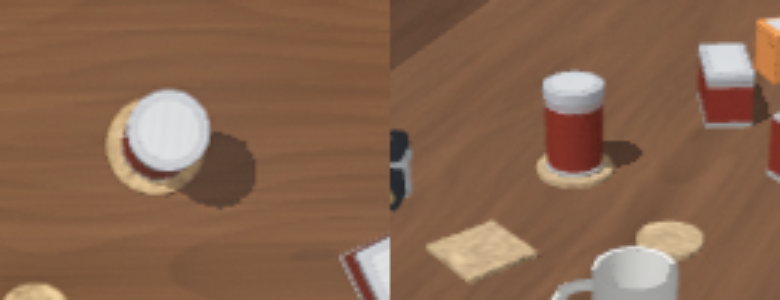

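The crops show the big jar upright and inside its mat, at about (155,140) in the top crop. I'll check its centring properly later, allowing for the mat height. Now the small jar.

Call:
carry_out(motion="0.005 0.004 0.12 0 0 0 1;0 0 0.12 0 0 0 1;0 0 0.12 0 0 0 1;0 0 0.12 0 0 0 1;0 0 0.11 0 0 0 1;0 0 0 0 0 0 1;0 0 0 0 0 0 1")

```text
time: 15.32
tool_pos: [0.5296, 0.3866, 0.0265]
ee_rot: [-3.141, -0.002, 0.256]
wrist_force: [0.4, -0.8, 1.1]
width: 0.094
finger_force: 0.0
```

```bash
cat >> fit.py <<'E'
def fitz(s,name,g,dz=.006):
    L=O[name]; O[name]=([(o,a+dz,b+dz) for o,a,b in L[0]],)+L[1:]; r=fit(s,name,g); O[name]=L; return r
E
python3 - <<'E'
from fit import *
from bench import imaging
for n in("top","side"): print(fitz(imaging.snapshot(n),"big_round_jar",(.617,-.19,0)))
E
python3 go.py .529,.386,.026,.256
```

```text
[ 0.6178382  -0.19283162  0.12456647  0.11836558]
[ 0.61787236 -0.19159244  0.05726494  0.21699819]
t 15.43 [0.5299 0.3868 0.0269] [-3.141e+00 -3.000e-03  2.560e-01] w 0.0944
 turn [-0.0004 -0.0016 -0.0001]
 shift [-0.0051  0.0027  0.0047]
```

Call:
carry_out(motion="0 0 0 0 0 0 0.6;0 0 0 0 0 0 0.4;0 0 0 0 0 0 0.3;0 0 0 0 0 0 0.3;0 0 0 0 0 0 0.3;0 0 0 0 0 0 0.3;0 0 0 0 0 0 0.3;0 0 0 0 0 0 0.3;0 0 -0.03 0 0 0 0.3;0 0 -0.07 0 0 0 0.3;0 0 -0.15 0 0 0 0.3;0 0 -0.15 0 0 0 0.3")

```text
time: 16.92
tool_pos: [0.5288, 0.3861, 0.1066]
ee_rot: [-3.142, -0.001, 0.256]
wrist_force: [0.2, -0.7, -1.3]
width: 0.0455
finger_force: 30.0
```

Call:
carry_out(motion="0 0 -0.1 0 0 0 0.3;0 0 -0.1 0 0 0 0.3;0 0 -0.1 0 0 0 0.3;0 0 0 0 0 0 0.3")

```text
time: 17.42
tool_pos: [0.5296, 0.3866, 0.1672]
ee_rot: [-3.141, -0.004, 0.256]
wrist_force: [-0.1, 0.7, -1.5]
width: 0.0457
finger_force: 30.0
```

```bash
python3 go.py .4673,-.0842,.16 .4673,-.0842,.036
```

```text
t 17.43 [0.5296 0.3866 0.1672] [-3.141 -0.004  0.256] w 0.0457
 shift [-0.8971  2.1988  0.0302]
 shift [-2.4e-03  6.0e-04  6.2e-01]
```

Call:
carry_out(motion="-0.03 0.08 0 0 0 0 0.3;-0.065 0.16 0 0 0 0 0.3;-0.065 0.16 0 0 0 0 0.3;-0.065 0.16 0 0 0 0 0.3;-0.065 0.16 0 0 0 0 0.3;-0.065 0.16 0 0 0 0 0.3;-0.065 0.16 0 0 0 0 0.3;-0.065 0.16 0 0 0 0 0.3;-0.065 0.16 0 0 0 0 0.3;-0.065 0.16 0 0 0 0 0.3;-0.065 0.16 0 0 0 0 0.3;-0.065 0.16 0 0 0 0 0.3")

```text
time: 18.92
tool_pos: [0.4758, -0.0093, 0.1632]
ee_rot: [-3.141, 0.003, 0.255]
wrist_force: [-0.3, -0.2, -1.4]
width: 0.0457
finger_force: 30.0
```

Call:
carry_out(motion="-0.065 0.16 0 0 0 0 0.3;-0.065 0.16 0 0 0 0 0.3;-0.022 0.039 0 0 0 0 0.3;0 0 0.1 0 0 0 0.3;0 0 0.12 0 0 0 0.3;0 0 0.12 0 0 0 0.3;0 0 0.1 0 0 0 0.3;0 0 0 0 0 0 0.3;0 0 0 0 0 0 0.3")

```text
time: 20.05
tool_pos: [0.4665, -0.0846, 0.0774]
ee_rot: [3.141, -0.0, 0.256]
wrist_force: [0.0, 0.1, -0.5]
width: 0.0452
finger_force: 30.0
```

```bash
python3 go.py .4673,-.0842,.036,.256
```

```text
t 20.05 [ 0.4665 -0.0846  0.0774] [ 3.141 -0.     0.256] w 0.0452
 turn [ 0.0001 -0.0002  0.    ]
 shift [ 0.0043 -0.0007  0.2068]
```

Call:
carry_out(motion="0.004 -0.001 0.08 0 0 0 0.3;0 0 0.06 0 0 0 0.3;0 0 0.04 0 0 0 0.3;0 0 0.02 0 0 0 0.3;0 0 0.008 0 0 0 0.3;0 0 0 0 0 0 0.3;0 0 0 0 0 0 0.3")

```text
time: 20.92
tool_pos: [0.4675, -0.0845, 0.0357]
ee_rot: [3.141, -0.001, 0.256]
wrist_force: [0.3, -0.0, -1.5]
width: 0.0455
finger_force: 30.0
```

Call:
carry_out(motion="0 0 0.005 0 0 0 0.3;0 0 0 0 0 0 0.3;0 0 0 0 0 0 0.3")

```text
time: 21.3
tool_pos: [0.4672, -0.0844, 0.0343]
ee_rot: [3.141, -0.0, 0.256]
wrist_force: [0.4, -0.4, -1.1]
width: 0.0457
finger_force: 30.0
```

Call:
carry_out(motion="0 0 0.003 0 0 0 0.3;0 0 0 0 0 0 0.3;0 0 0 0 0 0 0.3")

```text
time: 21.68
tool_pos: [0.4671, -0.0844, 0.0337]
ee_rot: [3.142, 0.0, 0.256]
wrist_force: [0.2, 0.1, -1.9]
width: 0.0457
finger_force: 30.0
```

Call:
carry_out(motion="0 0 0.004 0 0 0 0.3;0 0 0 0 0 0 0.3;0 0 0 0 0 0 0.3")

```text
time: 22.05
tool_pos: [0.4671, -0.0844, 0.0328]
ee_rot: [3.142, 0.0, 0.256]
wrist_force: [-0.8, -0.6, -1.3]
width: 0.0458
finger_force: 30.0
```

Call:
carry_out(motion="0 0 0.002 0 0 0 0.3;0 0 0 0 0 0 0.3;0 0 0 0 0 0 0.3")

```text
time: 22.42
tool_pos: [0.4671, -0.0844, 0.0324]
ee_rot: [3.141, 0.0, 0.256]
wrist_force: [-0.2, -0.3, -1.5]
width: 0.0458
finger_force: 30.0
```

Call:
carry_out(motion="0 0 0.003 0 0 0 0.3;0 0 0 0 0 0 0.3;0 0 0 0 0 0 0.3")

```text
time: 22.8
tool_pos: [0.4671, -0.0844, 0.0319]
ee_rot: [3.142, 0.0, 0.256]
wrist_force: [-0.6, -0.5, -1.1]
width: 0.0456
finger_force: 30.0
```

Call:
carry_out(motion="0 0 0.002 0 0 0 0.3;0 0 0 0 0 0 0.3;0 0 0 0 0 0 0.3")

```text
time: 23.18
tool_pos: [0.4671, -0.0844, 0.0315]
ee_rot: [3.141, 0.0, 0.256]
wrist_force: [0.3, -0.1, -1.4]
width: 0.0454
finger_force: 30.0
```

Call:
carry_out(motion="0 0 0.003 0 0 0 0.3;0 0 0 0 0 0 0.3;0 0 0 0 0 0 0.3")

```text
time: 23.55
tool_pos: [0.4671, -0.0844, 0.0308]
ee_rot: [3.142, 0.0, 0.256]
wrist_force: [0.2, -0.2, -1.9]
width: 0.0456
finger_force: 30.0
```

Call:
carry_out(motion="0 0 0.003 0 0 0 0.3;0 0 0 0 0 0 0.3;0 0 0 0 0 0 0.3")

```text
time: 23.92
tool_pos: [0.4673, -0.0844, 0.0307]
ee_rot: [3.141, -0.0, 0.256]
wrist_force: [-1.5, 0.4, 2.9]
width: 0.0457
finger_force: 30.0
```

Call:
carry_out(motion="0 0 0 0 0 0 0.6;0 0 0 0 0 0 0.75;0 0 0 0 0 0 1;0 0 0 0 0 0 1;0 0 0 0 0 0 1;0 0 0 0 0 0 1;0 0 -0.05 0 0 0 1;0 0 -0.15 0 0 0 1;0 0 -0.2 0 0 0 1;0 0 -0.2 0 0 0 1;0 0 -0.2 0 0 0 1;0 0 0 0 0 0 1")

```text
time: 25.42
tool_pos: [0.4694, -0.0851, 0.1951]
ee_rot: [3.137, -0.008, 0.256]
wrist_force: [1.0, -0.5, 0.8]
width: 0.0939
finger_force: 0.0
```

Call:
carry_out(motion="0 0 0 0 0 -0.072 1;0 0 0 0 0 -0.072 1;0 0 0 0 0 -0.072 1;0 0 0 0 0 -0.072 1;0 0 0 0 0 -0.071 1;0 0 0 0 0 0 1;0 0 0 0 0 0 1")

```text
time: 26.3
tool_pos: [0.4668, -0.0843, 0.1896]
ee_rot: [-3.141, 0.0, 1.006]
wrist_force: [0.2, 0.4, -0.2]
width: 0.0941
finger_force: 0.0
```

```bash
python3 go.py .378,-.267,.2,1.007 .378,-.267,.026
```

```text
t 26.3 [ 0.4668 -0.0843  0.1896] [-3.141  0.     1.006] w 0.0941
 turn [-0.0005  0.0002 -0.0007]
 shift [-1.0095  0.113  -0.0521]
 shift [-0.   -0.    0.87]
```

```bash
python3 - <<'E'
from fit import *
from bench import imaging
s=imaging.snapshot("top"); d=imaging.snapshot("side")
print(fit(s,"square_jar",(.378,-.267,1.0)),fit(d,"square_jar",(.378,-.267,1.0)))
cv2.imwrite("pics/s1.png",cv2.resize(np.vstack([s["pixels"][210:350,230:470,::-1],d["pixels"][140:280,250:490,::-1]]),None,fx=2.1,fy=2.1))
c=d["pixels"][175:220,340:380]
m=cv2.resize(mask(d,0)*255,None,fx=1,fy=1)[150:250,300:420]; print(m.sum()//255)
E
```

```text
[ 0.37738195 -0.26675586  0.97382123  0.04562523] [ 0.37837092 -0.26514325  0.72282569  0.17959872]
2492
```

View pics/s1.png

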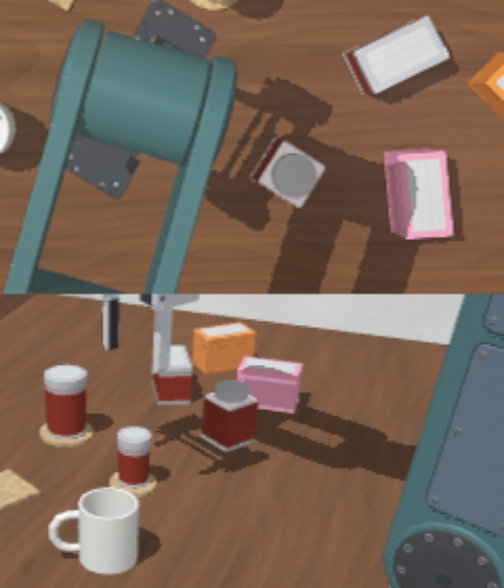

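Both round jars are upright and centred on their mats. The square jar at about (290,172) in the upper crop is unmoved, with yaw about 1.0. Moving to it.

Call:
carry_out(motion="-0.17 0.018 0 0 0 0.002 1;-0.17 0.019 0 0 0 0.002 1;-0.17 0.019 0 0 0 0.002 1;-0.17 0.019 0 0 0 0 1;-0.17 0.019 0 0 0 0 1;-0.16 0.019 0 0 0 0 1;0 0 0.12 0 0 0 1;0 0 0.12 0 0 0 1;0 0 0.12 0 0 0 1;0 0 0 0 0 0 1;0 0 0 0 0 0 1")

```text
time: 27.78
tool_pos: [0.3773, -0.2669, 0.1192]
ee_rot: [3.14, 0.0, 0.995]
wrist_force: [-0.3, 0.5, 0.2]
width: 0.094
finger_force: 0.0
```

```bash
python3 go.py .378,-.2665,.026
```

```text
t 27.77 [ 0.3773 -0.2669  0.1192] [3.14  0.    0.995] w 0.094
 shift [0.0035 0.0012 0.4662]
```

Call:
carry_out(motion="0.003 0.001 0.1 0 0 0 1;0 0 0.1 0 0 0 1;0 0 0.1 0 0 0 1;0 0 0.1 0 0 0 1;0 0 0.066 0 0 0 1;0 0 0 0 0 0 1;0 0 0 0 0 0 1")

```text
time: 28.65
tool_pos: [0.3781, -0.2667, 0.0262]
ee_rot: [3.14, 0.0, 0.995]
wrist_force: [-0.9, 1.1, -0.3]
width: 0.094
finger_force: 0.0
```

Call:
carry_out(motion="0 0 0 0 0 0 0.7;0 0 0 0 0 0 0.55;0 0 0 0 0 0 0.45;0 0 0 0 0 0 0.45;0 0 0 0 0 0 0.45;0 0 0 0 0 0 0.45;0 0 0 0 0 0 0.45;0 0 0 0 0 0 0.45")

```text
time: 29.65
tool_pos: [0.377, -0.266, 0.0251]
ee_rot: [-3.141, 0.0, 0.995]
wrist_force: [-3.5, 1.4, 3.7]
width: 0.058
finger_force: 29.9
```

Call:
carry_out(motion="0 0 -0.03 0 0 0 0.45;0 0 -0.07 0 0 0 0.45;0 0 -0.15 0 0 0 0.45;0 0 -0.15 0 0 0 0.45;0 0 -0.15 0 0 0 0.45;0 0 -0.15 0 0 0 0.45;0 0 0 0 0 -0.013 0.45;0 0 0 0 0 -0.014 0.45;0 0 0 0 0 0 0.45;0 0 0 0 0 0 0.45")

```text
time: 30.9
tool_pos: [0.3769, -0.2656, 0.1637]
ee_rot: [-3.139, -0.0, 1.052]
wrist_force: [0.2, -0.2, -2.2]
width: 0.0579
finger_force: 29.9
```

```bash
python3 go.py .6315,.0052,.16,1.056 .6315,.0052,.036
```

```text
t 30.9 [ 0.3769 -0.2656  0.1637] [-3.139 -0.     1.052] w 0.0579
 turn [-0.0011 -0.0002 -0.0021]
 shift [1.8055 0.4413 0.0186]
 shift [-0.   -0.    0.62]
```

Call:
carry_out(motion="0.09 0.022 0 0 0 -0.002 0.45;0.164 0.04 0 0 0 0 0.45;0.164 0.04 0 0 0 0 0.45;0.164 0.04 0 0 0 0 0.45;0.164 0.04 0 0 0 0 0.45;0.164 0.04 0 0 0 0 0.45;0.164 0.04 0 0 0 0 0.45;0.164 0.04 0 0 0 0 0.45;0.164 0.04 0 0 0 0 0.45;0.164 0.04 0 0 0 0 0.45;0.164 0.04 0 0 0 0 0.45;0.075 0.019 0 0 0 0 0.45")

```text
time: 32.4
tool_pos: [0.6324, 0.0059, 0.1637]
ee_rot: [-3.14, 0.001, 1.057]
wrist_force: [0.7, -0.5, -2.7]
width: 0.058
finger_force: 29.9
```

Call:
carry_out(motion="0 0 0 0 0 0 0.45;0 0 0.1 0 0 0 0.45;0 0 0.12 0 0 0 0.45;0 0 0.12 0 0 0 0.45;0 0 0.1 0 0 0 0.45;0 0 0 0 0 0 0.45;0 0 0 0 0 0 0.45")

```text
time: 33.28
tool_pos: [0.6325, 0.0042, 0.0781]
ee_rot: [3.14, -0.0, 1.056]
wrist_force: [-0.2, -0.3, -3.0]
width: 0.0577
finger_force: 29.9
```

```bash
python3 go.py .6315,.0052,.033,1.056
```

```text
t 33.27 [0.6325 0.0042 0.0781] [ 3.14  -0.     1.056] w 0.0577
 turn [ 0.0007 -0.0002 -0.0002]
 shift [ 0.0019 -0.0067  0.2257]
```

Call:
carry_out(motion="0.002 -0.006 0.08 0 0 0 0.45;0 0 0.06 0 0 0 0.45;0 0 0.04 0 0 0 0.45;0 0 0.025 0 0 0 0.45;0 0 0.012 0 0 0 0.45;0 0 0 0 0 0 0.45;0 0 0 0 0 0 0.45")

```text
time: 34.15
tool_pos: [0.6315, 0.0055, 0.0342]
ee_rot: [3.141, -0.0, 1.056]
wrist_force: [-0.3, -0.3, -1.8]
width: 0.0575
finger_force: 29.9
```

Call:
carry_out(motion="0 0 0.005 0 0 0 0.45;0 0 0 0 0 0 0.45;0 0 0 0 0 0 0.45")

```text
time: 34.52
tool_pos: [0.6312, 0.0055, 0.0327]
ee_rot: [3.141, 0.0, 1.056]
wrist_force: [-0.4, -0.4, -2.3]
width: 0.0575
finger_force: 29.9
```

Call:
carry_out(motion="0 0 0.003 0 0 0 0.45;0 0 0 0 0 0 0.45;0 0 0 0 0 0 0.45")

```text
time: 34.9
tool_pos: [0.6311, 0.0055, 0.032]
ee_rot: [-3.142, 0.0, 1.056]
wrist_force: [0.0, -0.1, -2.5]
width: 0.0577
finger_force: 29.9
```

Call:
carry_out(motion="0 0 0.004 0 0 0 0.45;0 0 0 0 0 0 0.45;0 0 0 0 0 0 0.45")

```text
time: 35.28
tool_pos: [0.6311, 0.0055, 0.0312]
ee_rot: [3.142, 0.0, 1.056]
wrist_force: [-0.2, 0.2, -3.1]
width: 0.0579
finger_force: 29.9
```

Call:
carry_out(motion="0 0 0.003 0 0 0 0.45;0 0 0 0 0 0 0.45;0 0 0 0 0 0 0.45")

```text
time: 35.65
tool_pos: [0.6311, 0.0055, 0.0312]
ee_rot: [3.141, 0.0, 1.056]
wrist_force: [-2.2, 0.4, 1.6]
width: 0.0579
finger_force: 29.9
```

Call:
carry_out(motion="0 0 0 0 0 0 0.7;0 0 0 0 0 0 0.8;0 0 0 0 0 0 1;0 0 0 0 0 0 1;0 0 0 0 0 0 1;0 0 0 0 0 0 1;0 0 -0.05 0 0 0 1;0 0 -0.15 0 0 0 1;0 0 -0.2 0 0 0 1;0 0 -0.2 0 0 0 1;0 0 -0.2 0 0 0 1;0 0 0 0 0 0 1")

```text
time: 37.15
tool_pos: [0.6335, 0.0054, 0.1967]
ee_rot: [3.132, -0.004, 1.056]
wrist_force: [0.2, -0.8, -0.7]
width: 0.0939
finger_force: 0.0
```

Call:
carry_out(motion="0 0 0 0 0 -0.076 1;0 0 0 0 0 -0.076 1;0 0 0 0 0 -0.076 1;0 0 0 0 0 -0.076 1;0 0 0 0 0 -0.076 1;0 0 0 0 0 -0.076 1;0 0 0 0 0 0 1;0 0 0 0 0 0 1")

```text
time: 38.15
tool_pos: [0.6308, 0.0056, 0.1898]
ee_rot: [-3.14, -0.001, 2.009]
wrist_force: [-0.7, -0.4, 0.2]
width: 0.0941
finger_force: 0.0
```

```bash
python3 - <<'E'
from fit import *
from bench import imaging
s=imaging.snapshot("top")
print(fit(s,"long_jar",(.512,-.4,-1.13)))
E
python3 go.py .512,-.4007,.2,2.01 .512,-.4007,.026
```

```text
[ 0.51164734 -0.40052536 -1.13180043  0.0255739 ]
t 38.2 [0.6309 0.0056 0.1901] [-3.141 -0.     2.009] w 0.0938
 turn [-0.0004 -0.0002 -0.0004]
 shift [-1.5858 -1.4019 -0.0497]
 shift [ 0.   -0.    0.87]
```

Call:
carry_out(motion="-0.159 -0.14 0 0 0 0 1;-0.159 -0.14 0 0 0 0 1;-0.159 -0.14 0 0 0 0 1;-0.159 -0.14 0 0 0 0 1;-0.159 -0.14 0 0 0 0 1;-0.159 -0.14 0 0 0 0 1;-0.159 -0.14 0 0 0 0 1;-0.159 -0.14 0 0 0 0 1;-0.159 -0.14 0 0 0 0 1;-0.159 -0.14 0 0 0 0 1;0 0 0 0 0 0 1;0 0 0.1 0 0 0 1")

```text
time: 39.7
tool_pos: [0.5142, -0.402, 0.1726]
ee_rot: [3.139, 0.004, 2.009]
wrist_force: [0.6, 0.4, 0.4]
width: 0.0939
finger_force: 0.0
```

Call:
carry_out(motion="0 0 0.12 0 0 0 1;0 0 0.12 0 0 0 1;0 0 0 0 0 0 1;0 0 0 0 0 0 1")

```text
time: 40.2
tool_pos: [0.514, -0.4011, 0.1238]
ee_rot: [3.141, 0.001, 2.011]
wrist_force: [0.5, -0.2, 0.1]
width: 0.0937
finger_force: 0.0
```

```bash
python3 go.py .512,-.4005,.026,2.01
```

```text
t 40.2 [ 0.514  -0.4011  0.1238] [3.141e+00 1.000e-03 2.011e+00] w 0.0937
 turn [0.0003 0.0006 0.0006]
 shift [ 0.007  -0.0078  0.4892]
```

Call:
carry_out(motion="0.007 -0.008 0.1 0 0 0 1;0 0 0.1 0 0 0 1;0 0 0.1 0 0 0 1;0 0 0.1 0 0 0 1;0 0 0.08 0 0 0 1;0 0 0 0 0 0 1;0 0 0 0 0 0 1")

```text
time: 41.08
tool_pos: [0.5116, -0.4013, 0.0273]
ee_rot: [3.141, 0.001, 2.011]
wrist_force: [-0.3, -0.5, 0.9]
width: 0.0944
finger_force: 0.0
```

Call:
carry_out(motion="0 0 0 0 0 0 0.7;0 0 0 0 0 0 0.55;0 0 0 0 0 0 0.4;0 0 0 0 0 0 0.4;0 0 0 0 0 0 0.4;0 0 0 0 0 0 0.4;0 0 0 0 0 0 0.4;0 0 0 0 0 0 0.4")

```text
time: 42.08
tool_pos: [0.5116, -0.4008, 0.0269]
ee_rot: [3.141, 0.0, 2.011]
wrist_force: [1.7, 0.0, 0.1]
width: 0.0537
finger_force: 30.0
```

Call:
carry_out(motion="0 0 -0.03 0 0 0 0.4;0 0 -0.07 0 0 0 0.4;0 0 -0.15 0 0 0 0.4;0 0 -0.15 0 0 0 0.4;0 0 -0.15 0 0 0 0.4;0 0 -0.15 0 0 0 0.4;0 0 -0.05 0 0 0 0.4;0 0 0 0 0 0 0.4;0 0 0 0 0 0 0.4")

```text
time: 43.2
tool_pos: [0.5106, -0.4003, 0.1747]
ee_rot: [-3.14, -0.003, 2.011]
wrist_force: [0.7, 0.4, -3.6]
width: 0.0541
finger_force: 30.0
```

```bash
python3 go.py .613,.2003,.17,2.405 .613,.2003,.036
```

```text
t 43.2 [ 0.5106 -0.4003  0.1747] [-3.140e+00 -3.000e-03  2.011e+00] w 0.0541
 turn [-0.0003 -0.0016 -0.1882]
 shift [1.638  2.5686 0.0236]
 shift [ 0.   -0.    0.67]
```

Call:
carry_out(motion="0 0 0 0 0 -0.047 0.4;0 0 0 0 0 -0.047 0.4;0 0 0 0 0 -0.047 0.4;0 0 0 0 0 -0.047 0.4;0.05 0.08 0 0 0 0 0.4;0.1 0.155 0 0 0 0 0.4;0.1 0.157 0 0 0 0 0.4;0.1 0.157 0 0 0 0 0.4;0.1 0.157 0 0 0 0 0.4;0.1 0.157 0 0 0 0 0.4;0.1 0.157 0 0 0 0 0.4;0.1 0.157 0 0 0 0 0.4")

```text
time: 44.7
tool_pos: [0.5577, -0.123, 0.1758]
ee_rot: [-3.141, -0.002, 2.404]
wrist_force: [-0.0, 0.5, -3.5]
width: 0.0538
finger_force: 30.0
```

Call:
carry_out(motion="0.1 0.157 0 0 0 0 0.4;0.1 0.157 0 0 0 0 0.4;0.1 0.157 0 0 0 0 0.4;0.1 0.157 0 0 0 0 0.4;0.1 0.157 0 0 0 0 0.4;0.1 0.157 0 0 0 0 0.4;0.1 0.157 0 0 0 0 0.4;0.1 0.157 0 0 0 0 0.4;0.088 0.135 0 0 0 0 0.4;0 0 0 0 0 0 0.4;0 0 0.1 0 0 0 0.4;0 0 0.12 0 0 0 0.4")

```text
time: 46.2
tool_pos: [0.6133, 0.1995, 0.1324]
ee_rot: [3.142, 0.001, 2.403]
wrist_force: [-0.9, 0.1, -2.7]
width: 0.0537
finger_force: 30.0
```

Call:
carry_out(motion="0 0 0.12 0 0 0 0.4;0 0 0.1 0 0 0 0.4;0 0 0 0 0 0 0.4;0 0 0 0 0 0 0.4")

```text
time: 46.7
tool_pos: [0.6143, 0.1996, 0.0896]
ee_rot: [3.141, 0.001, 2.404]
wrist_force: [0.2, 0.6, -1.4]
width: 0.0541
finger_force: 30.0
```

```bash
python3 go.py .613,.2003,.033,2.405
```

```text
t 46.7 [0.6143 0.1996 0.0896] [3.141e+00 1.000e-03 2.404e+00] w 0.0541
 turn [ 0.0005  0.0004 -0.0004]
 shift [ 0.007  -0.0018  0.2829]
```

Call:
carry_out(motion="0.007 -0.002 0.1 0 0 0 0.4;0 0 0.08 0 0 0 0.4;0 0 0.05 0 0 0 0.4;0 0 0.025 0 0 0 0.4;0 0 0.015 0 0 0 0.4;0 0 0 0 0 0 0.4;0 0 0 0 0 0 0.4")

```text
time: 47.58
tool_pos: [0.6129, 0.2003, 0.0352]
ee_rot: [3.141, 0.001, 2.405]
wrist_force: [0.4, -0.2, -2.5]
width: 0.0537
finger_force: 30.0
```

Call:
carry_out(motion="0 0 0.004 0 0 0 0.4;0 0 0 0 0 0 0.4;0 0 0 0 0 0 0.4")

```text
time: 47.95
tool_pos: [0.6126, 0.2002, 0.0339]
ee_rot: [3.142, 0.0, 2.405]
wrist_force: [0.2, -0.1, -3.7]
width: 0.0541
finger_force: 30.0
```

Call:
carry_out(motion="0 0 0.003 0 0 0 0.4;0 0 0 0 0 0 0.4;0 0 0 0 0 0 0.4")

```text
time: 48.32
tool_pos: [0.6125, 0.2002, 0.0332]
ee_rot: [-3.141, 0.0, 2.405]
wrist_force: [0.5, -0.4, -2.3]
width: 0.0536
finger_force: 30.0
```

Call:
carry_out(motion="0 0 0.003 0 0 0 0.4;0 0 0 0 0 0 0.4;0 0 0 0 0 0 0.4")

```text
time: 48.7
tool_pos: [0.6126, 0.2003, 0.0329]
ee_rot: [3.141, 0.0, 2.405]
wrist_force: [-0.9, -0.9, -1.0]
width: 0.0538
finger_force: 30.0
```

Call:
carry_out(motion="0 0 0.003 0 0 0 0.4;0 0 0 0 0 0 0.4;0 0 0 0 0 0 0.4")

```text
time: 49.08
tool_pos: [0.6126, 0.2003, 0.0329]
ee_rot: [3.141, 0.0, 2.405]
wrist_force: [-2.6, -1.3, 4.2]
width: 0.0537
finger_force: 30.0
```

Call:
carry_out(motion="0 0 0 0 0 0 0.65;0 0 0 0 0 0 0.8;0 0 0 0 0 0 1;0 0 0 0 0 0 1;0 0 0 0 0 0 1;0 0 0 0 0 0 1;0 0 -0.05 0 0 0 1;0 0 -0.15 0 0 0 1;0 0 -0.2 0 0 0 1;0 0 -0.25 0 0 0 1;0 0 -0.25 0 0 0 1;0 0 0 0 0 0 1")

```text
time: 50.58
tool_pos: [0.6151, 0.2009, 0.2199]
ee_rot: [3.131, 0.007, 2.405]
wrist_force: [-1.0, -0.2, 0.6]
width: 0.0939
finger_force: 0.0
```

```bash
python3 go.py .36,.2,.22 .2,.35,.22
```

```text
t 50.58 [0.6151 0.2009 0.2199] [3.131 0.007 2.405] w 0.0939
 shift [ 0.9413 -0.8603 -0.017 ]
 shift [ 1.0964  0.0179 -0.008 ]
```

Call:
carry_out(motion="0.22 -0.095 0 0 0 0 1;0.22 -0.095 0 0 0 0 1;0.22 -0.095 0 0 0 0 1;0.22 -0.095 0 0 0 0 1;0.22 -0.095 0 0 0 0 1;0.22 -0.095 0 0 0 0 1;0.22 -0.095 0 0 0 0 1;0.22 -0.095 0 0 0 0 1;0.22 -0.095 0 0 0 0 1;0 0 0 0 0 0 1;0 0 0 0 0 0 1")

```text
time: 51.95
tool_pos: [0.2046, 0.3394, 0.2116]
ee_rot: [-3.141, 0.001, 2.405]
wrist_force: [-0.2, 0.2, -0.7]
width: 0.0941
finger_force: 0.0
```

```bash
python3 - <<'E'
from fit import *
from bench import imaging
s=imaging.snapshot("top"); d=imaging.snapshot("side")
import fit as F
G={"big_round":(.617,-.19,0),"small_round":(.467,-.084,0),"square":(.631,.005,1.056),"long":(.613,.2,-.737)}
ov=cv2.resize(s["pixels"][:,:,::-1],None,fx=4,fy=4,interpolation=cv2.INTER_CUBIC)
T0=pickle.load(open("top.pkl","rb"))
for n,g in G.items():
    print(n,fitz(s,n+"_jar",g).round(4),fitz(d,n+"_jar",g).round(4))
    m=fit(T0,n+"_mat",g)
    for L,dz,c in((O[n+"_mat"][0],0,(255,0,0)),(O[n+"_jar"][0],.006,(0,255,0))):
        k=sil(s,[(o,a+dz,b+dz) for o,a,b in L],*m[:3]); cv2.drawContours(ov,cv2.findContours(k,0,1)[0],-1,c,1)
print(ov.shape); cv2.imwrite("pics/f.png",cv2.resize(ov[660:1160,560:1460],(795,442),interpolation=cv2.INTER_AREA))
cv2.imwrite("pics/fs.png",cv2.resize(d["pixels"][130:330,150:420,::-1],None,fx=2.9,fy=2.9))
E
```

```text
big_round [ 0.6178 -0.1925  0.154   0.106 ] [ 0.6183 -0.1925  0.1666  0.0667]
small_round [ 0.4668 -0.0859  0.0774  0.019 ] [ 0.4687 -0.0869  0.1252  0.4576]
square [0.6332 0.0045 0.9904 0.177 ] [0.633  0.0059 0.8985 0.0469]
long [ 0.6149  0.2038 -0.7515  0.1594] [ 0.6115  0.2018 -0.7719  0.0992]
(1680, 2240, 3)
```

View pics/f.png

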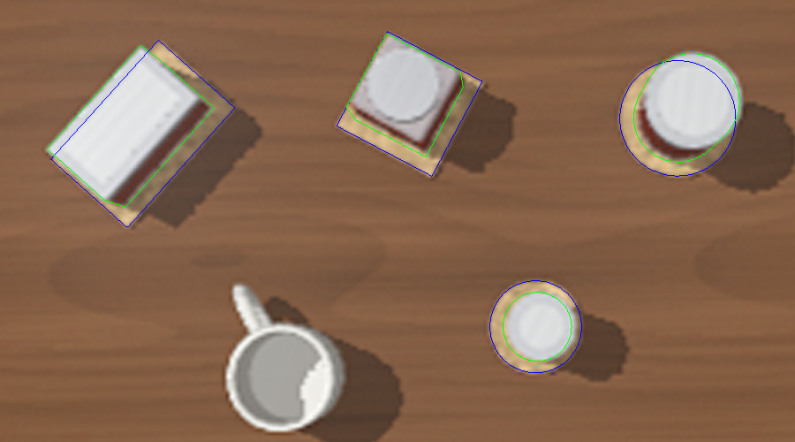

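View pics/fs.png

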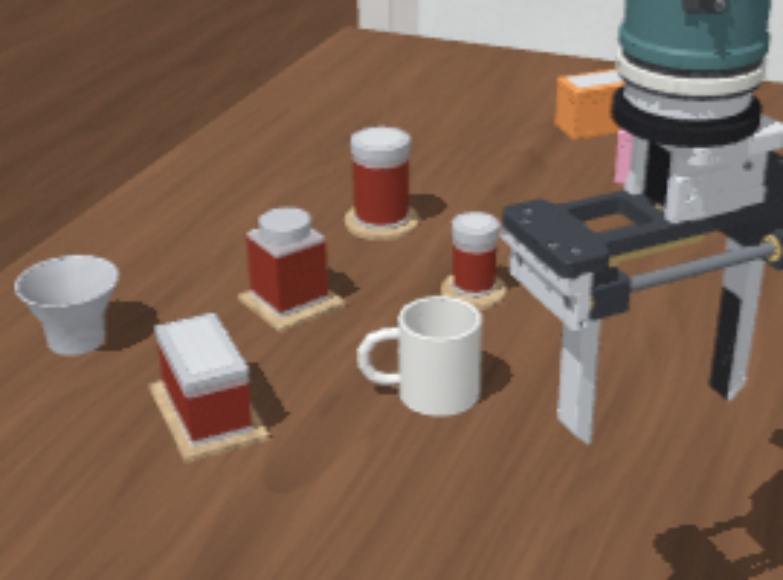

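Both views show all four jars upright on their mats. The predicted jar outlines (for example long at (130,125), square at (405,90) in the overlay) lie on the actual jars to within about 3 mm. The mug and funnel haven't moved, so I'm handing in.

```bash
python3 -c "
from bench import robot
print(robot.close_job())"
```

```text
the job is handed in; nothing more can be done
None
```

All four jars stand upright on their own mats, centred to within about 3 mm and with the square and oblong sides parallel by eye; the mug and funnel were not touched, the gripper is empty, and the job was handed in at about 52 s of 125 s (no verdict was returned).

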